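# Reload the kitchen steriliser with ramekins and start it

## Task

Lift the steel cover plate off the two pins of the steriliser and lay it, handle up, in the middle of the chopping board; then take the steel tin out of the steriliser and set it on the middle of the wooden trivet, and put every square white ramekin that is about (two or three) into the steriliser. When all are in, put the cover back fully home on its pins, flat on the rim, and then press the pedal at the front of the steriliser down to its stop, hold it a moment and let it come back up. Leave the other kitchen things where they are.

Things in the scene. Friction and masses are not known exactly. Their poses are not given: they have to be found in the camera images.
- steriliser: fixed cream box, 132 (x) x 250 (y) x 78 mm high, open on top under its cover; origin at the centre of its underside, z up, front (with the pedal) towards its own -x. The well inside is 120 (x) x 210 (y) mm, its floor 10 mm above the origin; long walls 6 mm, end walls 20 mm thick
- seat (a point): centre of the steriliser's rim, 78 mm above its origin, axes as the steriliser: the cover's origin lies here when it is home. Two upright steel pins, 9 mm thick with pointed tips, stand 18 mm above the rim on the end walls at y = +114 and -114 mm
- cover: loose steel cover plate 132 (x) x 254 (y) x 6 mm, 0.35 kg, with 14 mm holes at y = +114 and -114 mm that drop over the pins; origin at the centre of its underside, z up (the side with the handle). It may be turned half round
- cover_handle (a point): middle of the cover's black bar handle, 45 mm above the cover's origin: the bar runs along the cover's y, 92 mm long, 14 mm wide (x), 16 mm high, on posts 12 mm square at y = +-40 mm; 31 mm of free height under it
- pedal (a joint): angle of the hinged spring pedal at the foot of the steriliser's front: 0 rad at rest (slanting up 0.30 rad towards the robot), 0.30 rad fully down at its stop (about level); about 3 N at its pad at rest, 8 N at the stop
- pedal_pad (a point): point on top of the pedal's black rubber pad (pad 52 x 60 mm) where it is pressed, 60 mm in front of the hinge; it sinks some 18 mm. The hinge runs along the steriliser's y, 74 mm in front of its origin, 22 mm above the worktop
- tin: loose open steel loaf tin, 50 (x) x 130 (y) x 40 mm high, walls 3 mm, 0.15 kg; origin at the centre of its underside, z up. At the start it stands in the steriliser, roughly along its y
- ramekin0: loose open square white ceramic ramekin, 58 x 58 x 48 mm high, walls 5 mm, 0.16 kg; origin at its middle, 24 mm above its underside, z up; may be absent. Three fit in one row along the steriliser's y
- ramekin1: loose open square white ceramic ramekin, 58 x 58 x 48 mm high, walls 5 mm, 0.16 kg; origin at its middle, 24 mm above its underside, z up; may be absent. Three fit in one row along the steriliser's y
- ramekin2: loose open square white ceramic ramekin, 58 x 58 x 48 mm high, walls 5 mm, 0.16 kg; origin at its middle, 24 mm above its underside, z up; may be absent. Three fit in one row along the steriliser's y
- board: fixed light wooden chopping board, 200 (x) x 280 (y) x 18 mm thick; origin at the centre of its underside
- trivet: fixed dark slatted wooden trivet, 110 (x) x 150 (y) x 12 mm thick; origin at the centre of its underside
- salt: bystander: round glass salt jar with steel lid, 52 mm across, 85 mm high, standing among the ramekins; origin at the centre of its underside
- mug: bystander: blue mug, 76 mm across, 90 mm high; origin at the centre of its underside
- canister0: bystander: white canister with steel lid, 96 mm across, 130 mm high, behind the steriliser; origin at the centre of its underside
- canister1: bystander: another such canister
- spatula: bystander: spatula 260 mm long lying behind the steriliser; origin under its middle
- soap: bystander: green soap bottle, 60 mm across, 190 mm high, at the back; origin at the centre of its underside
There are look-alikes about, which are no part of the job. What is shaped like the ramekin1 but orange is not meant. Leave any yellow look-alike of the ramekin2 alone.

How it is judged:
By the outcome, as a careful person would: the job done as asked, in the order asked, and still so for the second after the job is handed in, with the robot touching nothing.
Of ramekin0, ramekin1, ramekin2 only 2 to 3 are there at a start; the rules pass over those that are not, and their reading is None.
At some moment in a run one of ramekin0, ramekin1, ramekin2, tin may be knocked a few centimetres aside while the robot is not near it.
Once in a run the grip may slacken for a moment while it holds something.
It also fails if it takes over 210 s, if anything falls off the work surface, if the arm or the gripper's body presses on something with over 40 N, if the wrist force passes 120 N, or if a joint passes its speed limit or range.

## Robot

A 6-joint arm with a two-finger parallel gripper is mounted at the origin on the work surface. World frame = base frame: x ahead of the robot, y to its left, z up, the work surface at z = 0. Lengths are in m, angles in degrees, forces in N, time in s.
With the tool pointing down it reaches from about 0.325 to 0.775 m from the base axis. Payload 5.5 kg.
Tool frame: the origin (TCP) lies at the centre of the arm's flange, where the gripper is bolted on; the fingertips stand 182 mm ahead of it and the grasp point (between the pads) lies 163 mm ahead of it; z points along the fingers, y is the line along which they close (so a half turn about z gives the same grasp; the last joint's range is limited). The gripper opens to 88 mm and grips with 3 to 60 N. Pads are 20 mm wide; open, the fingers measure 115 mm over their backs; the gripper's body (75 mm by 178 mm) begins 61 mm behind the grasp point.
Start: joints at [73.757, 5.22, 70.514, -0, 104.267, -3.249], TCP at [0.135, 0.585, 0.405] pointing down, gripper open.
Joint ranges: [-164.24, 164.24], [-49.07, 125.15], [9.68, 141.18], [-86.29, 266.29], [3.28, 154.24], [-151.56, 151.56]. Speed limits (degrees/s): [147.25, 147.25, 172.46, 180, 180, 180].

## Interface

Orientations are given as [roll, pitch, yaw] about the fixed x, y, z axes, in that order (R = Rz(yaw) Ry(pitch) Rx(roll)).
In Python, from station import r gives the robot as it stands. The module is installed in compiled form; this text tells all that it offers. Calls block until the motion is done:
- r.reach(position, orientation): joint-space move of the TCP to a pose.
- r.servo_line(position, rotation=None, speed=0.15): straight line of the TCP; rotation=None keeps the orientation; speed is the mean speed in m/s.
- r.move_joints(angles): joint-space move.
- r.let_go() and r.grab(squeeze=None): open the fingers fully, or close them until they stop; squeeze is the grip in N (None keeps the last).
- r.wait(seconds).
- r.inverse_kinematics(position, orientation): joint angles nearest the present ones, or None.
- r.sense(): the state.
- r.snapshot(name): name is "scene" or "side" or "wrist"; returns a dict with "frame" (480x640x3 uint8, red, green, blue), "fx", "fy", "cx", "cy" (pixels), "R" (3x3) and "t" (3): a world point X has camera coordinates R X + t. Camera axes: x right, y down, z forward; pixel columns grow to the right and rows downward; lengths in m; the calibration is good to about 2 mm. A picture is of the moment at which its call begins. There is no depth.
A pose or a line that the arm cannot do raises r.IKError and nothing moves.
- r.hand_in(): hands the job in; it is judged then, once.
The state is a dict: "clock": time; "joints": joint angles; "joint_vel": joint speeds; "joint_torque": joint torques, N m; "tcp_pos": TCP position; "orientation": TCP orientation; "contact_force": force on the tool from outside, world axes, zero at the start; "torque": the same for the moment, N m; "opening": finger opening in m; "gripper_force": force on a finger pad.
Only numpy, scipy, OpenCV 4.12 (cv2) and the standard library are available. Lean on these libraries where they do the work, as an engineer would, in place of code of your own. Each camera call takes 0.05 s, during which the arm holds its last target. There are 200 camera calls.

## Working session

There is one attempt and no reset: what is moved stays moved. The work goes in short steps, each a Python script; the robot and the scene stay as the last script left them, time stands still between calls to the robot, and variables do not carry over. Pictures are saved under pics/ and viewed, at most 14 in all, crops included, and the job is handed in when it is done.

```bash
mkdir -p pics
python3 - <<'E'
from station import r
import cv2
for n in("scene","side","wrist"):
    s=r.snapshot(n); cv2.imwrite(f"pics/{n}0.png",s["frame"][:,:,::-1])
    print(n,s["fx"],s["fy"],s["cx"],s["cy"],s["R"],s["t"])
print(r.sense())
E
```

```text
scene 536.0325996699705 536.0325996699705 320.02905001100777 238.1218002514931 [[-0.57274427  0.81963542 -0.01271972]
 [ 0.66533753  0.45574806 -0.59128646]
 [-0.47884233 -0.34711884 -0.80636129]] [ 0.31122485 -0.29168395  1.44989941]
side 503.8861844009821 503.8861844009821 304.027505830608 238.7290391513394 [[ 0.90023333 -0.43497595  0.01938749]
 [-0.31334678 -0.67813812 -0.66478755]
 [ 0.30231399  0.5923889  -0.74678085]] [-0.49343655  0.25175152  1.21008299]
wrist 351.3476097881564 351.3476097881564 326.89973297723003 234.44782243340956 [[ 0.22522799  0.97430547 -0.00110056]
 [ 0.93174931 -0.2150599   0.2925619 ]
 [ 0.28480797 -0.06691857 -0.95624595]] [-0.59948032 -0.03614481  0.39204526]
{'clock': 0.15, 'joints': array([ 7.37563151e+01,  5.25481728e+00,  7.05664005e+01,  4.34911104e-04,
        1.04265702e+02, -3.24776144e+00]), 'joint_vel': array([ 0.11616199, -0.09085251, -0.22426442,  0.00624562, -0.16610428,
       -0.00435393]), 'joint_torque': array([ 2.20871552e-03, -4.47044706e+01, -4.06909275e+01,  6.99392566e-02,
        2.74465664e-02, -1.01491034e-04]), 'tcp_pos': array([0.13493607, 0.58468784, 0.40374585]), 'orientation': array([-1.79913244e+02, -5.34532596e-03,  1.67004179e+02]), 'contact_force': array([ 0.05827055, -0.05206629, -0.31252202]), 'torque': array([0.06247981, 0.04910334, 0.0115979 ]), 'gripper_force': 0.0, 'opening': 0.08793184674383205}
```

View pics/scene0.png

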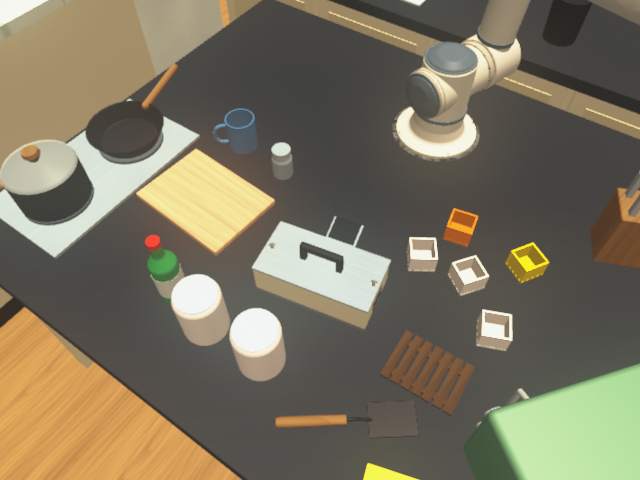

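View pics/side0.png

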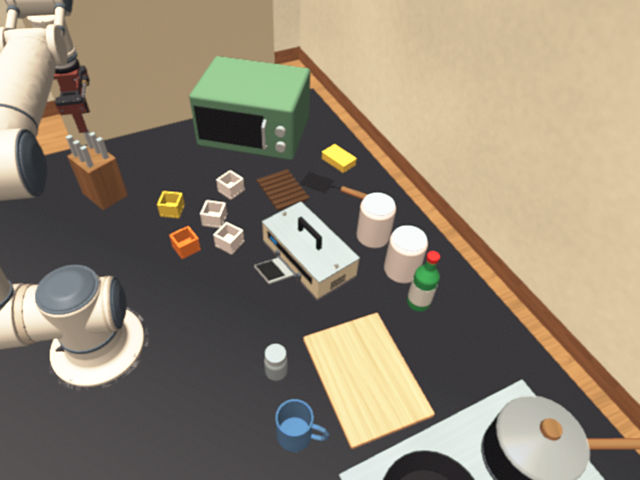

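Ramekin candidates in the scene view: white at (422,254), (468,275) and (494,330). Look-alikes are orange at (461,227) and yellow at (527,262). I choose the three white ones and check them in a close crop.

Run:
```python
import cv2
a=cv2.imread("pics/scene0.png")[195:425,245:551]
cv2.imwrite("pics/c1.png",cv2.resize(a,None,fx=2.6,fy=2.6,interpolation=cv2.INTER_CUBIC))
b=cv2.imread("pics/side0.png")[150:350,150:416]
cv2.imwrite("pics/c2.png",cv2.resize(b,None,fx=3,fy=3,interpolation=cv2.INTER_CUBIC))
```

```text
(no output)
```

View pics/c1.png

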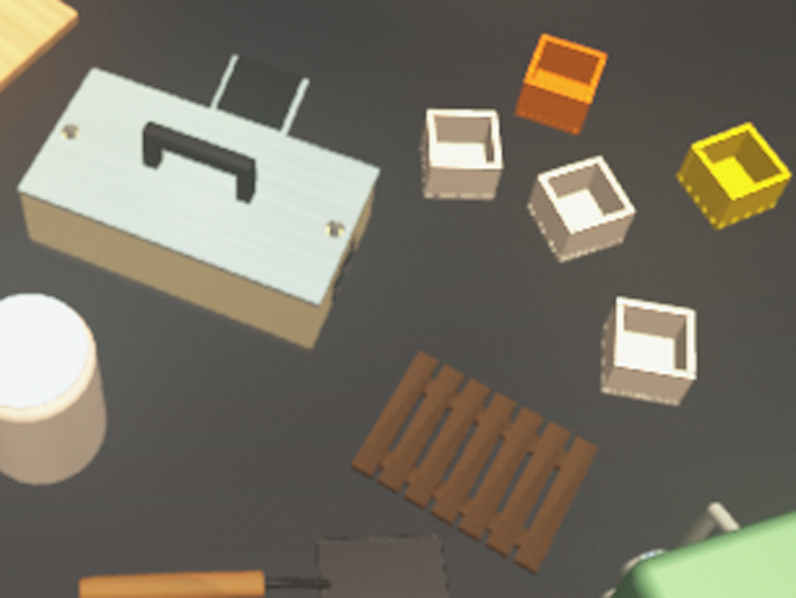

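View pics/c2.png

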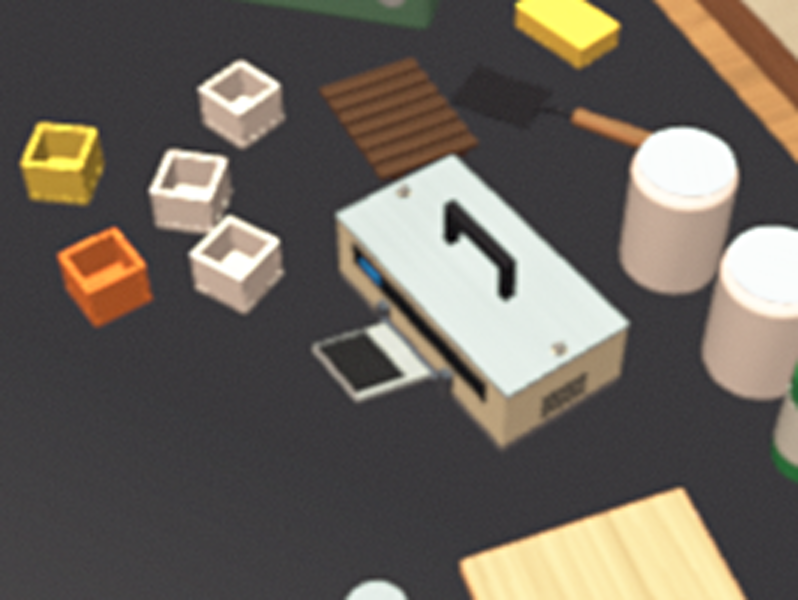

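The close crop confirms three white ramekins at crop pixels (462,150), (582,205) and (650,350), with orange (562,82) and yellow (735,175) left out. The cover, pedal, board and trivet are all visible. Next I fit poses from corner pixels in both views.

```bash
cat > h.py <<'E'
import numpy as np, cv2
from station import r
from scipy.optimize import least_squares, linear_sum_assignment
def proj(s,X):
    c=np.asarray(X)@np.asarray(s["R"]).T+s["t"]
    return np.c_[s["fx"]*c[:,0]/c[:,2]+s["cx"], s["fy"]*c[:,1]/c[:,2]+s["cy"]]
def rect(x,y,a,sx,sy,z):
    c,s=np.cos(a),np.sin(a); P=np.array([[-1,-1],[1,-1],[1,1],[-1,1]])*[sx/2,sy/2]
    return np.c_[P@np.array([[c,s],[-s,c]])+[x,y],np.full(4,z)]
def unproj(s,p,z):
    R=np.asarray(s["R"]);d=R.T@[(p[0]-s["cx"])/s["fx"],(p[1]-s["cy"])/s["fy"],1];o=-R.T@s["t"]
    return (o+d*(z-o[2])/d[2])[:2]
def fit(obs,sx,sy,z):
    """obs: list of (snapshot, Nx2 corner pixels). best x,y,yaw(deg),rms px"""
    x0=np.mean([unproj(s,np.mean(p,0),z) for s,p in obs],0)
    def res(v):
        o=[]
        for s,p in obs:
            q=proj(s,rect(*v,sx,sy,z)); D=np.linalg.norm(q[:,None]-np.asarray(p)[None],axis=2)
            i,j=linear_sum_assignment(D); o.append((q[i]-np.asarray(p)[j]).ravel())
        return np.concatenate(o)
    b=min((least_squares(res,[*x0,a],loss="soft_l1",x_scale=[.01,.01,.1]) for a in np.arange(0,np.pi,np.pi/12)),key=lambda t:t.cost)
    return b.x[0],b.x[1],(np.degrees(b.x[2])+90)%180-90,np.sqrt(np.mean(b.fun**2))
E
python3 - <<'E'
from h import *
S,T=r.snapshot("scene"),r.snapshot("side")
c1=lambda *p:np.array(p)/2.6+[245,195]
c2=lambda *p:np.array(p)/3+[150,150]
f=lambda *p:np.array(p,float)
D={"cover":(c1((93,68),(380,170),(322,303),(19,188)),c2((455,154),(629,323),(503,395),(337,215)),.132,.254,.084),
"A":(c1((427,109),(498,110),(502,162),(421,156)),c2((237,215),(283,262),(240,286),(190,255)),.058,.058,.048),
"B":(c1((598,157),(634,208),(562,235),(530,185)),c2((180,150),(231,157),(222,204),(150,190)),.058,.058,.048),
"C":(c1((618,298),(696,310),(692,372),(604,360)),c2((240,61),(284,103),(240,124),(198,97)),.058,.058,.048),
"board":(f((198,151),(274,200),(217,247),(137,196)),f((378,315),(433,410),(352,442),(304,339)),.2,.28,.018),
"trivet":(c1((423,352),(598,447),(535,573),(352,467)),c2((414,58),(478,143),(383,177),(320,89)),.11,.15,.012)}
for n,(p,q,*d) in D.items():
    print(n,*[np.round(fit(o,*d),4) for o in([(S,p)],[(T,q)],[(S,p),(T,q)])])
E
```

```text
cover [ 0.5731  0.0271 10.9162  0.3742] [ 0.5733  0.0237 10.2187  0.4659] [ 0.5732  0.026  10.5941  0.6639]
A [  0.3925   0.1678 -61.7318   1.4438] [  0.3953   0.16   -65.1159   1.6113] [ 0.3946  0.1653 26.0394  1.9885]
B [  0.3928   0.2765 -34.2679   1.5091] [  0.3939   0.2718 -37.61     1.3224] [ 0.3932  0.2751 54.0363  1.5621]
C [ 0.476   0.3762 20.3884  1.4235] [ 0.4718  0.36   23.1207  1.4469] [  0.4759   0.3747 -68.6049   2.2037]
board [ 0.5384 -0.3385 -4.2063  2.8385] [ 0.5411 -0.341  -4.7802  3.0357] [ 0.5393 -0.3402 -4.3332  2.9309]
trivet [0.6221 0.3092 2.3894 0.7934] [0.6211 0.3034 2.1846 0.269 ] [0.6223 0.3081 2.3168 0.8608]
```

Run:
```python
from h import *
obs=[]
for n,c in(("scene",(205,198)),("side",(368,378))):
    s=r.snapshot(n); hsv=cv2.cvtColor(s["frame"],cv2.COLOR_RGB2HSV)
    m=cv2.inRange(hsv,(12,50,130),(32,255,255)); _,l=cv2.connectedComponents(cv2.morphologyEx(m,cv2.MORPH_OPEN,np.ones((3,3)))); m=(l==l[c[1],c[0]]).astype(np.uint8)
    k=max(cv2.findContours(m,0,2)[0],key=cv2.contourArea); h=cv2.convexHull(k)
    p=cv2.approxPolyDP(h,5,True)[:,0]; print(n,p.tolist())
    if len(p)==4: obs.append((s,p))
for o in ([obs[0]],[obs[-1]],obs): print(np.round(fit(o,.2,.28,.018),4),np.round(fit(o,.2,.28,.0),4))
t=r.sense(); 
for p,y,z in(((.573,.026),100.6,.286),((.573,.026),100.6,.42),((.539,-.340),85.7,.226+.05),((.539,-.340),85.7,.42),((.622,.308),92.3,.3)):
    print(np.round(r.inverse_kinematics([*p,z],[180,0,y]),1))
```

```text
scene [[194, 149], [274, 199], [217, 254], [136, 194]]
side [[378, 313], [434, 414], [350, 447], [303, 337]]
[ 0.5396 -0.3425 -3.4329  0.8951] [ 0.5298 -0.356  -3.3454  0.8823]
[ 0.5351 -0.3474 -5.2525  0.6514] [ 0.5411 -0.3413 -5.1341  0.5347]
[ 0.5365 -0.3463 -4.6998  1.3625] [ 0.5391 -0.3442 -4.4457  2.5263]
[ -0.8   1.7  86.2   0.   92.1 -11.4]
[ -0.8   1.3  73.    0.  105.7 -11.4]
[-35.3  11.6  76.5   0.   91.8 -31. ]
[-35.3  11.3  62.3   0.  106.4 -31. ]
[23.5 20.1 64.1 -0.  95.8 21.2]
```

Run:
```python
from h import *
r.reach([.54,.026,.47],[180,0,100.6])
s=r.snapshot("wrist"); cv2.imwrite("pics/w1.png",s["frame"][:,:,::-1]); np.savez("w1.npz",**s)
C=-np.asarray(s["R"]).T@s["t"]; print("cam",C,"axis",s["R"][2],r.sense()["clock"],r.sense()["tcp_pos"])
print(proj(s,rect(.5732,.026,np.radians(10.6),.132,.254,.084)).round())
```

```text
cam [0.52584407 0.10585008 0.45107959] axis [ 0.05364086 -0.28723121 -0.95635814] 2.8583 [0.53999507 0.02678009 0.46988512]
[[298. 317.]
 [410. 317.]
 [428.  84.]
 [292.  84.]]
```

View pics/w1.png

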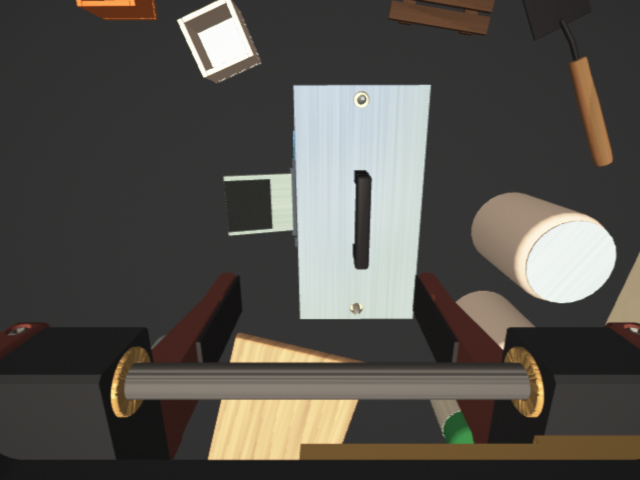

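The wrist view shows the cover corners at (293,85), (431,84), (413,319) and (300,319), with the handle upright at (361,220). This agrees with the fit, so I grip the handle.

Run:
```python
from h import *
s=dict(np.load("w1.npz")); o=[(s,np.array([(293,85),(431,84),(413,319),(300,319)],float))]
f=fit(o,.132,.254,.084); print("cover",np.round(f,4))
print("handle mid",unproj(s,(363,219),.131))
S=r.snapshot("scene")
for n,p in(("soap",(168,290)),("salt",(283,172)),("mug",(241,145)),("can0",(208,325)),("can1",(263,362))): print(n,unproj(S,p,0).round(3))
x=.4*.5732+.6*f[0]; y=.4*.026+.6*f[1]; a=.4*10.6+.6*f[2]
print(x,y,a)
q=[180,0,a+90]
r.reach([x,y,.37],q); r.servo_line([x,y,.287],speed=.12); r.grab(40); r.wait(.3)
t=r.sense(); print(t["tcp_pos"],t["orientation"],t["opening"],t["gripper_force"],t["contact_force"],t["clock"])
```

```text
cover [ 0.5758  0.0256 10.8946  0.7172]
handle mid [0.57433389 0.03091768]
soap [ 0.773 -0.242]
salt [ 0.354 -0.247]
mug [ 0.339 -0.399]
can0 [ 0.787 -0.113]
can1 [0.786 0.032]
0.5747416343334028 0.025781056588709647 10.776769264807731
[0.57470332 0.02576796 0.28696408] [-1.79988317e+02 -5.10826445e-04  1.00775509e+02] 0.013893902162271512 40.00001549720764 [-0.80615362  0.35277772 -0.64768899] 5.675
```

Run:
```python
from h import *
r.servo_line([.5747,.0258,.40],speed=.12)
t=r.sense(); print(t["opening"],t["gripper_force"],t["contact_force"],t["torque"])
q=[180,0,85.6]
r.reach([.538,-.344,.36],q)
t=r.sense(); print(t["opening"],t["contact_force"],t["torque"],t["clock"])
r.servo_line([.538,-.344,.24],speed=.12)
for z in np.arange(.236,.222,-.002):
    r.servo_line([.538,-.344,z],speed=.05); t=r.sense(); print(round(z,3),t["contact_force"].round(1),t["tcp_pos"][2].round(4))
    if t["contact_force"][2]>-2.5: break
r.wait(.3); s=r.snapshot("scene"); cv2.imwrite("pics/s2.png",s["frame"][:,:,::-1]);print(t["clock"])
```

```text
0.013670194738774892 39.9993234872818 [-0.21325663  0.22592759 -3.20978807] [-0.05615267 -0.01864816 -0.00179134]
0.01376699535395244 [-0.12134294 -0.29497681 -3.5311758 ] [-0.11886824  0.03659942  0.02267927] 8.1667
0.236 [ 1.4  0.8 -4. ] 0.2362
0.234 [-0.7  0.6 -3.4] 0.2338
0.232 [-0.3 -0.2 -2.8] 0.2317
0.23 [-0.6  0.1 -2.9] 0.2297
0.228 [ 0.3 -0.2 -3.6] 0.2278
0.226 [-2.1  1.   2.3] 0.227
10.8167
```

View pics/s2.png

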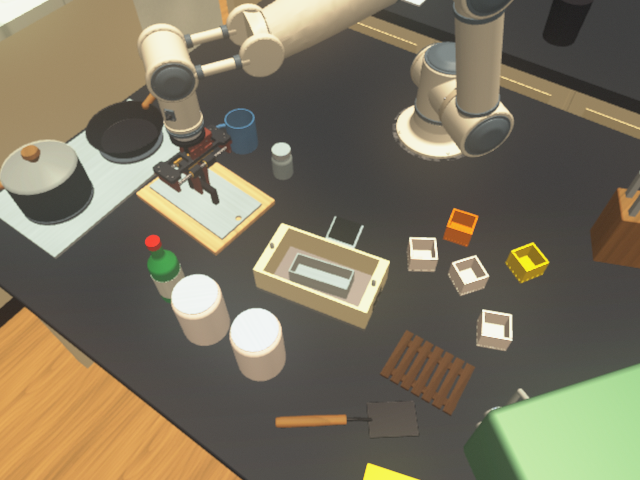

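The cover lies centred on the board (scene ~(205,198)). The tin is near the middle of the well at (322,274). I release and look down into the well.

Run:
```python
from h import *
t=r.sense(); np.savez("boardpose.npz",p=t["tcp_pos"],o=t["orientation"]); print(t["tcp_pos"],t["orientation"])
r.let_go(); r.wait(.2)
r.servo_line([.538,-.344,.36],speed=.2)
r.reach([.56,-.02,.46],[180,0,100.8])
s=r.snapshot("wrist"); cv2.imwrite("pics/w2.png",s["frame"][:,:,::-1]); np.savez("w2.npz",**s); print(r.sense()["clock"])
```

```text
[ 0.53811233 -0.34409686  0.22699721] [1.79936831e+02 3.93668834e-02 8.55985056e+01]
14.725
```

View pics/w2.png

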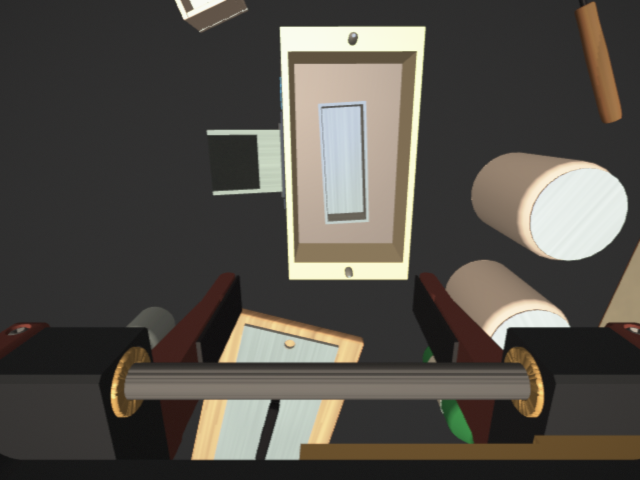

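Rim corners are at (281,27), (425,27), (407,279) and (289,279). The tin's top corners are at (319,104), (366,101), (369,222) and (326,224).

Run:
```python
from h import *
s=dict(np.load("w2.npz"))
a=np.array(fit([(s,np.array([(281,27),(425,27),(407,279),(289,279)],float))],.132,.25,.078))
b=np.array(fit([(s,np.array([(319,104),(366,101),(369,222),(326,224)],float))],.05,.13,.05))
print(a.round(4),b.round(4))
for n,p in(("pin+",(353,38)),("pin-",(349,272))): print(n,unproj(s,p,.092))
th=np.radians(10.8); d=(b-a)[:2]; print("tin rel in ster frame", d@[np.cos(th),np.sin(th)], d@[-np.sin(th),np.cos(th)])
```

```text
[ 0.5757  0.0253 10.6716  0.1924] [ 0.5724  0.0219 13.9573  0.289 ]
pin+ [0.55410373 0.13636744]
pin- [ 0.59623923 -0.08346978]
tin rel in ster frame -0.0038453693284313615 -0.0027677442778354182
```

Run:
```python
from h import *
def st(k=""):
    t=r.sense(); print(k,t["clock"],t["tcp_pos"].round(4),t["opening"].round(4),round(t["gripper_force"],1),t["contact_force"].round(1))
p=[.5757,.0229]
r.reach([*p,.30],[180,0,100.75]); r.servo_line([*p,.25],speed=.15); st()
r.servo_line([*p,.20],speed=.08); st("in")
r.grab(25); r.wait(.2); st("grip")
r.servo_line([*p,.36],speed=.15); st("up")
r.reach([.57,.22,.42],[180,0,92.3]); st()
s=r.snapshot("wrist"); cv2.imwrite("pics/w3.png",s["frame"][:,:,::-1]); np.savez("w3.npz",**s)
```

```text
Traceback (most recent call last):
AttributeError: 'float' object has no attribute 'round'
```

```bash
cat >> h.py <<'E'
def st(k=""):
    t=r.sense(); print(k,round(t["clock"],1),t["tcp_pos"].round(4),round(float(t["opening"]),4),round(float(t["gripper_force"]),1),t["contact_force"].round(1)); return t
E
python3 - <<'E'
from h import *
p=[.5757,.0229]
r.servo_line([*p,.25],speed=.15); st()
r.servo_line([*p,.20],speed=.08); st("in")
r.grab(25); r.wait(.2); st("grip")
r.servo_line([*p,.36],speed=.15); st("up")
r.reach([.57,.22,.42],[180,0,92.3]); st()
s=r.snapshot("wrist"); cv2.imwrite("pics/w3.png",s["frame"][:,:,::-1]); np.savez("w3.npz",**s)
E
```

```text
16.2 [0.576  0.0229 0.2515] 0.0876 0.0 [-0.4  0.1 -1. ]
in 16.9 [0.5758 0.0229 0.2002] 0.0883 0.0 [0.2 0.6 0.2]
grip 17.8 [0.5755 0.0229 0.2002] 0.05 24.7 [-4.  -0.5  5.5]
up 19.0 [0.5756 0.0229 0.3585] 0.0501 24.7 [ 0.4 -0.8 -2.4]
 19.9 [0.5702 0.2194 0.4189] 0.0506 24.7 [-0.  -0.1 -2.2]
```

View pics/w3.png

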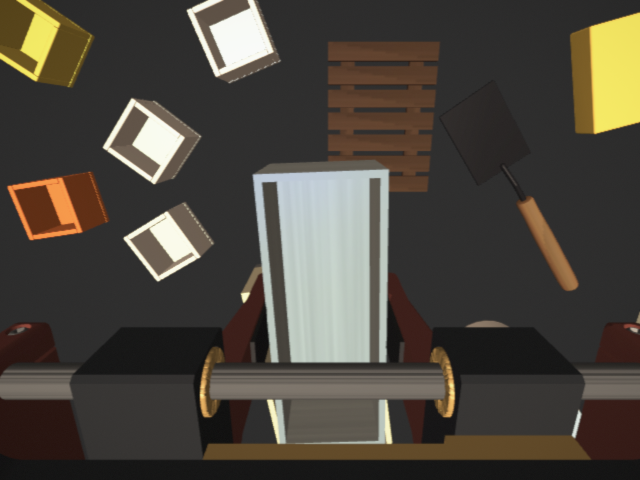

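The trivet's visible corners are (328,42), (439,42) and (428,191). The tin is level in the grip at (322,300), and the ramekins are at (165,240), (152,140) and (235,40).

Run:
```python
from h import *
s=dict(np.load("w3.npz"))
f=fit([(s,np.array([(328,42),(439,42),(428,191)],float))],.11,.15,.012); print("trivet",np.round(f,4))
b=fit([(s,np.array([(255,175),(387,170)],float))],.05,.13,.419-.15); print("tin far edge mid",unproj(s,(321,172),.419-.15), "tcp+65mm:", .2194+.065)
x=.6*f[0]+.4*.622; y=.6*f[1]+.4*.307; a=2.3; print(x,y)
r.reach([x,y,.28],[180,0,90+a]); r.servo_line([x,y,.21],speed=.12)
for z in np.arange(.207,.196,-.002):
    r.servo_line([x,y,z],speed=.05); t=st(round(z,3))
    if t["contact_force"][2]>0: break
r.let_go(); r.wait(.2); st(); r.servo_line([x,y,.30],speed=.2)
r.reach([.40,.13,.45],[180,0,90])
s=r.snapshot("wrist"); cv2.imwrite("pics/w4.png",s["frame"][:,:,::-1]); np.savez("w4.npz",**s); st()
```

```text
trivet [0.6235 0.3072 2.7812 0.4997]
tin far edge mid [0.56599457 0.28363731] tcp+65mm: 0.2844
0.622878572903697 0.307106822033144
0.207 21.6 [0.623  0.3072 0.2077] 0.0505 24.7 [ 0.4 -1.  -0.9]
0.205 21.9 [0.6228 0.3071 0.2048] 0.0499 24.7 [-0.4  0.3 -1. ]
0.203 22.1 [0.6228 0.3071 0.2027] 0.0504 24.7 [ 0.2  0.3 -1.4]
0.201 22.4 [0.623  0.3071 0.2022] 0.0505 24.8 [-2.  -2.1  3.8]
 23.3 [0.6229 0.3071 0.201 ] 0.0878 0.0 [ 0.5 -0.4  0.4]
 25.2 [0.4007 0.1304 0.4488] 0.0881 0.0 [-0.3  0.5 -0.3]
```

View pics/w4.png

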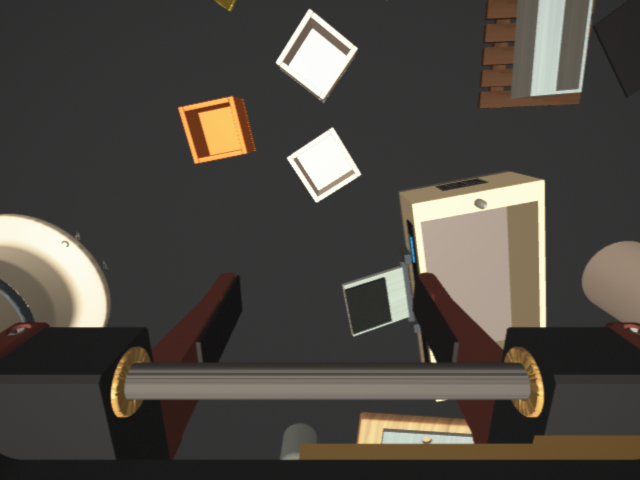

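Ramekin rims here are A (287,158), (334,128), (361,171), (316,202) and B (310,10), (357,48), (323,98), (276,65). The tin lies on the trivet at (555,45). I'll automate the ramekin fit by silhouette so it can be re-checked before every pick.

```bash
cat >> h.py <<'E'
from scipy.optimize import minimize
from scipy.spatial.transform import Rotation
def silfit(guesses, views=("scene","side")):
    """cube silhouettes in the white mask of the views -> list of x,y,yaw,IoU"""
    V=[]
    for n in views:
        s=r.snapshot(n); h=cv2.cvtColor(s["frame"],cv2.COLOR_RGB2HSV); V.append((s,cv2.inRange(h,(0,0,95),(179,100,255))))
    out=[]
    for g in guesses:
        W=[]
        for s,m in V:
            c=proj(s,[[*g[:2],.024]])[0].astype(int); b=np.zeros_like(m); cv2.circle(b,tuple(int(i) for i in c),38,255,-1)
            nn,l,stt,ce=cv2.connectedComponentsWithStats(m&b)
            if nn<2: continue
            k=1+int(np.argmin([np.hypot(*(ce[i]-c))-stt[i,4]/30 for i in range(1,nn)])); W.append((s,(l==k)))
        def cost(v):
            o=[]
            for s,m in W:
                q=proj(s,np.r_[rect(*v,.058,.058,0),rect(*v,.058,.058,.048)])
                im=np.zeros(m.shape,np.uint8); cv2.fillConvexPoly(im,np.round(cv2.convexHull(q.astype(np.float32))*16).astype(np.int32),1,shift=4)
                o.append((im.astype(bool)&m).sum()/max(1,(im.astype(bool)|m).sum()))
            return -np.mean(o)
        B=min((minimize(cost,[g[0],g[1],a],method="Nelder-Mead",options=dict(initial_simplex=[[g[0]+i,g[1]+j,a+k] for i,j,k in((0,0,0),(.012,0,0),(0,.012,0),(0,0,.25))],xatol=1e-4,fatol=1e-4)) for a in np.radians([0,30,60])),key=lambda t:t.fun)
        out.append([B.x[0],B.x[1],np.degrees(B.x[2])%90,-B.fun])
    return np.array(out)
E
python3 - <<'E'
from h import *
s=dict(np.load("w4.npz"))
print(np.round(fit([(s,np.array([(287,158),(334,128),(361,171),(316,202)],float))],.058,.058,.048),4))
print(np.round(fit([(s,np.array([(310,10),(357,48),(323,98),(276,65)],float))],.058,.058,.048),4))
print("orange",unproj(s,(217,130),.024),"pad",unproj(s,(368,303),.04))
G=[(.394,.165),(.393,.275),(.475,.370)]
for v in(("scene",),("side",),("scene","side")): print(silfit(G,v).round(4))
E
```

```text
[ 0.3979  0.1707 32.3589  1.3356]
[  0.3903   0.2771 -35.0663   1.0447]
orange [0.27869482 0.20744737] pad [0.45122017 0.00285359]
[[ 0.3959  0.1705 32.574   0.9822]
 [ 0.388   0.2775 53.5538  0.979 ]
 [ 0.4766  0.3768 23.8295  0.9883]]
[[ 0.3949  0.1703 33.6543  0.551 ]
 [ 0.3865  0.2789 53.1606  0.4969]
 [ 0.4752  0.3775 21.4373  0.9675]]
[[ 0.3956  0.1704 32.7514  0.7635]
 [ 0.3875  0.2776 53.1386  0.7345]
 [ 0.4755  0.3768 24.2889  0.9727]]
```

```bash
cat >> h.py <<'E'
SX,SY,SA=.5752,.0256,10.75
def slot(v,u=0):
    t=np.radians(SA); return [SX+u*np.cos(t)-v*np.sin(t), SY+u*np.sin(t)+v*np.cos(t)]
def pick(x,y,a,others):
    best=None
    for k in (0,90):
        psi=a+k; d=np.radians(psi+90); F=[np.array([x,y])+sg*.051*np.array([np.cos(d),np.sin(d)]) for sg in(1,-1)]
        m=min(np.linalg.norm(f-o) for f in F for o in np.array(others))
        if best is None or m>best[0]: best=(m,psi)
    m,psi=best; print("clear",round(m,3),"psi",psi)
    r.reach([x,y,.29],[180,0,psi]); r.servo_line([x,y,.196],speed=.15); r.grab(30); r.wait(.2); st("grip")
    r.servo_line([x,y,.36],speed=.2); return st("up")
def put(v):
    p=slot(v); r.reach([*p,.34],[180,0,90+SA]); t=st("over")
    if t["opening"]<.05: return False
    r.servo_line([*p,.25],speed=.15); r.servo_line([*p,.214],speed=.08); st("in")
    r.servo_line([*p,.2075],speed=.04); st("low"); r.let_go(); r.wait(.2); st("open"); r.servo_line([*p,.34],speed=.15); return True
E
python3 - <<'E'
from h import *
S=r.snapshot("scene"); yel=unproj(S,(527,262),.024); print("yellow",yel)
g=silfit([(.396,.1705),(.388,.2775),(.4766,.3768)],("scene",)); print(g.round(4))
if g[:,3].min()>.95:
    pick(*g[0,:3],[g[1,:2],g[2,:2],yel,(.279,.207)]) and print(put(-.066))
    print(silfit(g[1:,:2],("scene",)).round(4))
    s=r.snapshot("scene"); cv2.imwrite("pics/s5.png",s["frame"][:,:,::-1])
E
```

```text
yellow [0.28498408 0.36907196]
[[ 0.3961  0.1707 33.6419  0.9814]
 [ 0.3887  0.2778 55.0091  0.9806]
 [ 0.4766  0.3769 23.7337  0.989 ]]
clear 0.093 psi 123.6418810401577
grip 27.8 [0.3962 0.1708 0.1964] 0.058 29.9 [-0.8  0.   3.5]
up 28.7 [0.396  0.1707 0.3582] 0.058 29.9 [-0.   0.8 -2.4]
over 29.8 [ 0.5872 -0.0383  0.3401] 0.0578 29.9 [ 0.3  0.6 -1.4]
in 31.2 [ 0.5874 -0.0393  0.2135] 0.0582 29.9 [-0.9  0.6 -1.1]
low 31.5 [ 0.5874 -0.0392  0.2073] 0.0581 29.9 [-0.7 -0.1 -1. ]
open 32.4 [ 0.5875 -0.0392  0.2075] 0.0881 0.0 [ 1.3 -0.3  0.6]
True
[[ 0.3877  0.2776 53.5235  0.9926]
 [ 0.4766  0.377  23.2874  0.9933]]
```

View pics/s5.png

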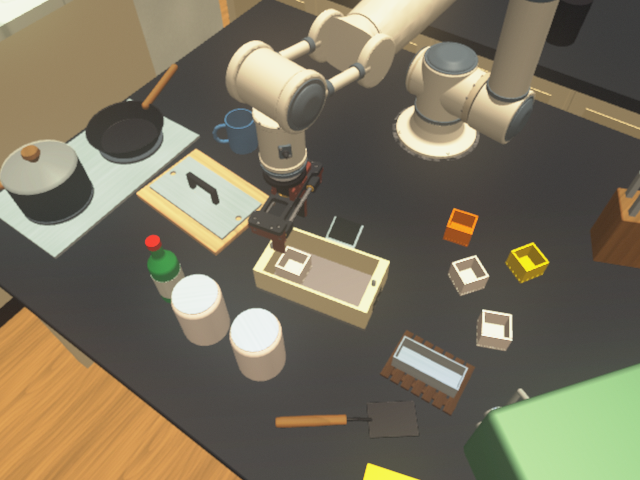

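Ramekin A is in the well at (292,262), the cover is on the board and the tin on the trivet at (430,363). Next are B and C.

Run:
```python
from h import *
yel=(.285,.369); ora=(.279,.207)
g=silfit([(.388,.2776),(.4766,.377)],("scene",)); print(g.round(4))
if g[:,3].min()>.95:
    pick(*g[0,:3],[g[1,:2],yel,ora])
    if put(0):
        g=silfit([g[1,:2]],("scene",)); print(g.round(4))
        if g[0,3]>.95:
            pick(*g[0,:3],[yel,ora,(.57,.31)]); print(put(.066))
r.reach([.56,-.03,.46],[180,0,100.8])
s=r.snapshot("wrist"); np.savez("w6.npz",**s); a=s["frame"]; b=r.snapshot("scene")["frame"]
cv2.imwrite("pics/m6.png",cv2.resize(np.hstack([a[:330,180:580],b[150:480,230:630]]),None,fx=1,fy=1)[:,:,::-1]); st()
```

```text
[[ 0.3877  0.2777 53.3675  0.9918]
 [ 0.4764  0.3771 23.6807  0.9926]]
clear 0.087 psi 53.36752741055165
grip 36.5 [0.3879 0.2777 0.1965] 0.0578 30.0 [-0.5 -0.7  3.7]
up 37.5 [0.3876 0.2777 0.3581] 0.058 30.0 [ 0.6  0.5 -1.6]
over 38.7 [0.575  0.0262 0.3394] 0.058 30.0 [-1.3 -0.  -1.2]
in 40.1 [0.5751 0.0256 0.2135] 0.0579 30.0 [ 0.9  0.  -1.1]
low 40.4 [0.5751 0.0256 0.2073] 0.0579 30.0 [ 1.1  0.5 -1.2]
open 41.2 [0.5752 0.0256 0.2075] 0.0874 0.0 [0.4 0.2 0.2]
[[ 0.4764  0.3774 22.4684  0.9881]]
clear 0.099 psi 112.46841838243351
grip 45.2 [0.4765 0.3775 0.1965] 0.0578 29.9 [ 0.6 -0.2  3.5]
up 46.2 [0.4762 0.3774 0.3578] 0.0583 29.9 [-0.8 -0.1 -1.9]
over 47.4 [0.5628 0.0913 0.3399] 0.0579 29.9 [-0.5 -0.3 -1.6]
in 48.7 [0.5628 0.0904 0.2135] 0.0582 29.9 [ 0.5 -0.6 -1.9]
low 49.0 [0.5628 0.0904 0.2073] 0.0575 29.9 [ 0.4 -0.4 -1. ]
open 49.9 [0.5629 0.0905 0.2075] 0.0877 0.0 [0.  0.2 0.4]
True
 51.7 [ 0.5604 -0.0289  0.4573] 0.0877 0.0 [-0.1  1.4 -0.4]
```

View pics/m6.png

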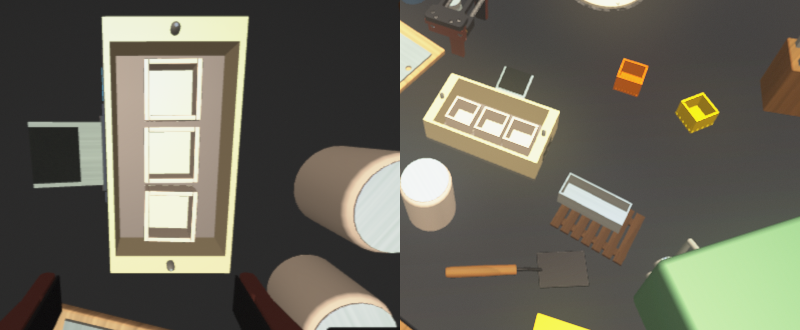

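All three ramekins sit in a row in the well. The tin has been knocked off-centre on the trivet (scene ~(425,353)), so I look closer to mend it.

Run:
```python
from h import *
r.reach([.59,.225,.42],[180,0,92.3])
s=r.snapshot("wrist"); np.savez("w7.npz",**s); b=r.snapshot("side")["frame"][165:265,220:345]
a=s["frame"][:300,140:540]
cv2.imwrite("pics/m7.png",np.hstack([a,cv2.resize(b,(375,300),interpolation=2)])[:,:,::-1]); st()
```

```text
52.8 [0.5902 0.2237 0.4205] 0.0874 0.0 [-1.1  0.1  0.1]
```

View pics/m7.png

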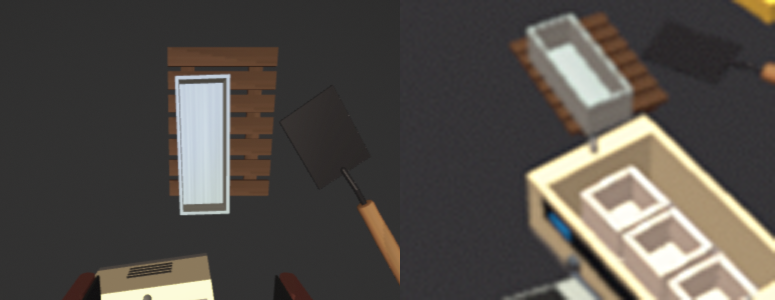

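The tin is flat but shifted, with corners (315,76), (370,75), (369,213), (320,214) against the trivet's (307,47), (418,47), (408,195), (310,195). I regrip it and re-centre.

Run:
```python
from h import *
s=dict(np.load("w7.npz"))
v=fit([(s,np.array([(307,47),(418,47),(408,195),(310,195)],float))],.11,.15,.012)
b=fit([(s,np.array([(315,76),(370,75),(369,213),(320,214)],float))],.05,.13,.052); print(np.round(v,4),np.round(b,4))
r.reach([b[0],b[1],.28],[180,0,90+b[2]]); r.servo_line([b[0],b[1],.202],speed=.12); r.grab(25); r.wait(.2); st("grip")
r.servo_line([b[0],b[1],.24],speed=.12)
x=.5*v[0]+.5*.6229; y=.5*v[1]+.5*.3071
r.servo_line([x,y,.24],rotation=[180,0,92.3],speed=.12); r.servo_line([x,y,.206],speed=.1)
for z in (.204,.202,.2):
    r.servo_line([x,y,z],speed=.05); t=st(z)
    if t["contact_force"][2]>0: break
r.let_go(); r.wait(.2); r.servo_line([x,y,.30],speed=.2)
r.reach([.59,.225,.42],[180,0,92.3])
s=r.snapshot("wrist"); np.savez("w8.npz",**s); c=r.snapshot("scene"); b=c["frame"][190:420,240:540]
cv2.imwrite("pics/m8.png",np.hstack([s["frame"][:300,140:540],cv2.resize(b,(391,300),interpolation=2)])[:,:,::-1]); st()
```

```text
[0.623  0.3076 2.4231 0.3961] [0.6043 0.2856 3.8617 0.2939]
grip 55.2 [0.6042 0.2856 0.2021] 0.0498 25.0 [-1.2 -0.4  1.3]
0.204 56.8 [0.623  0.3074 0.2042] 0.0499 25.0 [-0.4  0.2 -1.7]
0.202 57.0 [0.623  0.3074 0.2021] 0.05 25.0 [ 0.7  0.4 -1.5]
0.2 57.3 [0.6229 0.3074 0.2019] 0.0498 25.0 [-3.6 -1.   5.9]
 59.6 [0.5904 0.2259 0.4159] 0.0879 0.0 [-0.  -0.3 -0.7]
```

View pics/m8.png

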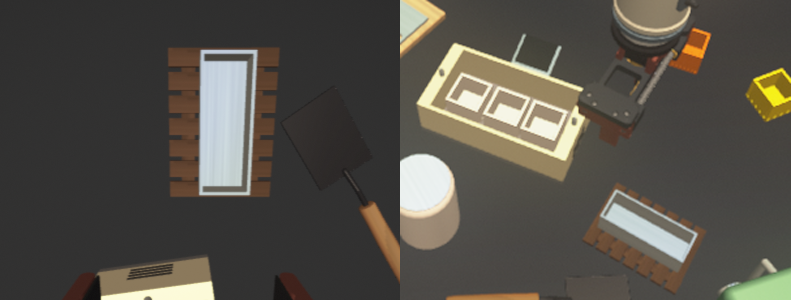

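The tin is centred on the trivet again. Now the cover goes back.

Run:
```python
from h import *
b=np.load("boardpose.npz"); p=b["p"]
r.reach([p[0],p[1],.34],[180,0,85.6]); r.servo_line([p[0],p[1],.227],speed=.12); st(); r.grab(45); r.wait(.3); st("grip")
r.servo_line([p[0],p[1],.40],speed=.15); st("up")
h=[.5747,.0258]
r.reach([*h,.40],[180,0,100.776]); r.wait(.2); r.servo_line([*h,.312],speed=.1); r.wait(.3); st("above")
for z in np.arange(.307,.284,-.003):
    r.servo_line([*h,z],speed=.04); t=st(round(z,3))
    if t["contact_force"][2]>6: break
s=r.snapshot("scene"); cv2.imwrite("pics/c9.png",cv2.resize(s["frame"][190:340,220:420],None,fx=3,fy=3,interpolation=2)[:,:,::-1])
```

```text
62.8 [ 0.5384 -0.3443  0.2282] 0.0876 0.0 [-0.2  0.3  0. ]
grip 64.2 [ 0.5381 -0.3441  0.227 ] 0.014 45.0 [ 0.4 -0.1 -0.3]
up 65.5 [ 0.5381 -0.3441  0.3984] 0.0134 45.0 [-0.1  0.6 -5. ]
above 68.4 [0.5748 0.0258 0.3125] 0.0138 45.0 [-0.3  0.2 -2.8]
0.307 68.7 [0.5746 0.0258 0.3063] 0.0138 45.0 [-0.8 -0.5 -3.7]
0.304 69.0 [0.5746 0.0258 0.3036] 0.0133 45.0 [-0.3  0.  -3.7]
0.301 69.2 [0.5747 0.0258 0.3007] 0.0139 45.0 [-0.5  0.5 -3.3]
0.298 69.5 [0.5746 0.0258 0.2977] 0.0135 45.0 [-0.5 -0.4 -3.4]
0.295 69.7 [0.5746 0.0258 0.2946] 0.0136 45.0 [-0.7 -0.  -3.6]
0.292 70.0 [0.5746 0.0258 0.2916] 0.0133 45.0 [-0.1  0.2 -4. ]
0.289 70.2 [0.5746 0.0258 0.2887] 0.0135 45.0 [-0.  -0.8 -3.3]
0.286 70.5 [0.5748 0.0258 0.2868] 0.0132 45.0 [-0.6  0.3  1.1]
```

The cover is seated at its original height (TCP z 0.2868). I release it and press the pedal.

Run:
```python
from h import *
r.let_go(); r.wait(.2); r.servo_line([.5747,.0258,.40],speed=.15)
p=slot(0,-.132); q=[180,0,100.75]
r.reach([*p,.34],q); r.grab(5); r.wait(.2)
r.servo_line([*p,.24],speed=.15)
for z in np.arange(.232,.190,-.003):
    r.servo_line([*p,z],speed=.05); t=st(round(z,3))
    if t["contact_force"][2]>16: break
r.wait(1.0); st("hold")
a=r.snapshot("side")["frame"]
r.servo_line([*p,.25],speed=.06); r.servo_line([*p,.40],speed=.2)
r.let_go(); r.reach([.40,.10,.45],[180,0,90]); r.wait(.5); st()
b=r.snapshot("side")["frame"]; c=r.snapshot("scene")["frame"]
f=lambda i:cv2.resize(i[150:350,200:400],(390,300),interpolation=2)
cv2.imwrite("pics/m9.png",np.vstack([np.hstack([f(a),f(b)]),np.hstack([cv2.resize(c[190:340,220:415],(390,300),interpolation=2),cv2.resize(c,(390,300))])])[:,:,::-1])
```

```text
0.232 76.1 [0.4455 0.001  0.232 ] 0.0004 0.0 [0.6 0.6 0. ]
0.229 76.4 [0.4457 0.0009 0.2294] 0.0005 1.0 [ 0.8 -0.2  1.8]
0.226 76.6 [0.4456 0.0009 0.2261] 0.0003 1.4 [-0.1 -0.7  2.6]
0.223 76.9 [0.4455 0.0009 0.2229] 0.0003 1.8 [-0.3 -1.6  4.7]
0.22 77.1 [0.4455 0.001  0.22  ] 0.0007 2.3 [-0.3 -1.2  5. ]
0.217 77.4 [0.4454 0.0009 0.2171] 0.0004 2.7 [-2.5 -1.1  5.1]
0.214 77.6 [0.4454 0.0009 0.2143] 0.0007 3.1 [-2.6 -0.7  6.3]
0.211 77.9 [0.4454 0.0009 0.2115] 0.0002 3.8 [-3.9 -1.6  7.3]
0.208 78.1 [0.4454 0.0009 0.2109] 0.0007 10.4 [-11.3  -0.1  21.6]
hold 79.1 [0.4454 0.001  0.2109] 0.0005 10.3 [-10.5  -1.1  21. ]
 83.3 [0.4002 0.0997 0.4498] 0.0878 0.0 [-0.5 -0.5 -0.1]
```

View pics/m9.png

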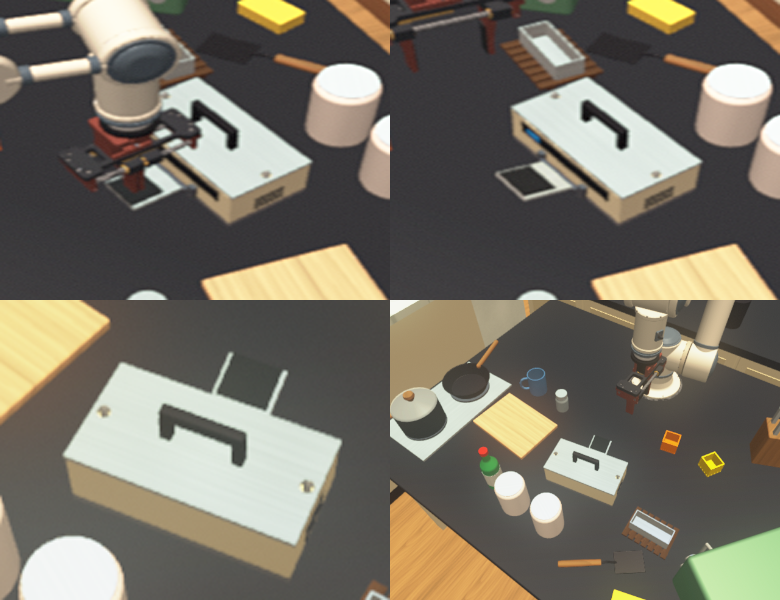

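The pedal reached its stop with a sharp force rise after about 18 mm and has come back up. The cover is flat on its pins and the tin is centred on the trivet.

```bash
python3 -c "
from station import r
print(r.hand_in())"
```

```text
the job is handed in; nothing more can be done
None
```

The job is handed in: the tin is in the middle of the trivet (it was knocked aside mid-run and I re-centred it), all three white ramekins are in the steriliser, the cover is back flat on its pins, and the pedal was pressed to its stop, held and has come back up; `hand_in` returned no verdict.

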